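Drift the clay press cover into line and fit its bolt

TASK

The cover plate on the green clay press has crept, so its two holes no longer line up with those in the steel seat beneath. Ease the red-handled drift pin down into the yellow-framed hole until its collar sits on the cover, feeling it into line and never pressing the drift or the bolt harder than a firm hand push (30 N), then, leaving the drift there, fit the brass bolt fully home in the other hole. Let go of both and leave everything else on the bench where it is.

Things in the scene. Friction and masses are not known exactly. Their poses are not given: they have to be found in the camera images.
- press: green clay press mouth fixed to the table, base 130 x 190 mm (x by y), 12 mm thick; origin at the centre of its underside. On it is a level, immovable steel seat plate (78 x 138 mm, 22 mm thick, top 46 mm above the table) with two 15 mm holes right through at y -45 and +45 mm from its middle, open below them to 12 mm above the table
- cover: bright aluminium plate 80 x 136 x 10 mm (x, y, z) lying on the seat; origin at the centre of its underside, 46 mm above the table, axes parallel to the press's. Held down and kept from turning, it slides up to 14 mm each way along x and y (about 2.5 N friction per axis, no spring). Two 15 mm holes right through it, 90 mm apart along y; clay opening in the middle
- drift_hole (a point): centre of the mouth, on the cover's top, of the cover hole framed by a yellow square (cover 0, -45, 10 mm). At the start the seat hole below lies 6.5 to 10 mm off to one side of it, level; how far and which way is not measured: it must be seen or felt, e.g. by dragging the cover with the drift's nose while it rubs on the seat
- bolt_hole (a point): centre of the mouth, on the cover's top, of the other, unmarked cover hole (cover 0, +45, 10 mm). Its seat hole is shifted exactly like the other
- drift: steel drift pin, red handle, standing tip down in the rack, 120 g; origin at the tip, z up. From the tip: taper from 8 mm across (at 1.5 mm) to 14 mm at 22 mm, 14 mm shank to 40 mm, collar 24 mm across from 40 to 44 mm, round handle 16 mm across from 44 to 90 mm. Home: collar on the cover, tip 30 mm below the cover's underside
- bolt: brass bolt with a dark knurled round head, plain shank, standing tip down in the rack, 100 g; origin at the tip, z up. Shank 13 mm across, its first 3 mm tapered from 9 mm; flange 24 mm across from 30 to 34 mm; head 18 mm across from 34 to 64 mm. It is pushed in, not turned. Home: flange on the cover, tip 20 mm below the cover's underside
- rack: wooden block 70 x 190 mm (x by y), 46 mm high, fixed; origin at the centre of its underside. Three upright holes 15 mm across, 44 mm deep, at y -60, 0 and +60 mm hold drift, bolt and shaper, in any order, by their collars
- shaper: slim pale wooden modelling tool with a ball end, 82 mm long, in the rack's third hole; origin at the lower end; not needed, leave it
- dish: amber and black glazed dish, 176 mm across, 15 mm high, on the table; origin under its centre
- crown: small amber glazed crown, 60 mm across, 48 mm high, on the table; origin under its centre
- post0: cream kiln post 40 x 40 x 90 mm standing on the table; origin under its centre
- post1: cream kiln post 40 x 40 x 60 mm standing on the table; origin under its centre
- glaze_jar: glaze jar, 72 mm across, 100 mm high; origin under its centre
- bisque: stack of four pink unglazed plates, 170 mm across, 48 mm high; origin under its centre
- brush: brush lying on the table; origin near its middle

How it is judged:
On the way, in this order (a step that is already met when the one before it is completed fails the run):
1. the drift is home in the yellow-framed hole, through cover and seat, its collar on the cover (z of drift in the frame of cover below -0.0275 m and horizontal distance between drift and drift_hole below 0.004 m and angle between drift's own z axis and vertical below 0.07 rad), for 0.2 s.
2. with the drift still home, the bolt is home in the other hole (all of step 1 and z of bolt in the frame of cover below -0.0175 m and horizontal distance between bolt and bolt_hole below 0.004 m and angle between bolt's own z axis and vertical below 0.09 rad), for 0.2 s.
At the end, for the whole second after the job is handed in: Drift upright (0.07 rad) in the yellow-framed hole and bolt upright (0.09 rad) in the other, each within 4 mm of its hole's centre, with collar and flange within 2.5 mm of the cover; both let go and at rest (all of step 2 and linear speed of each of drift, bolt below 0.02 m/s); the robot touches nothing.
It fails at once if the drift is pressed against the press, its seat or cover with more than 30 N (contact force between drift and press above 30 N).
It fails at once if the bolt is pressed against the press, its seat or cover with more than 30 N (contact force between bolt and press above 30 N).
It fails at once if any pottery, post, jar, brush or the modelling tool is moved more than 30 mm (distance of any of dish, crown, post0, post1, glaze_jar, bisque, brush, shaper from where it was at the start of the episode above 0.03 m).
It also fails if it takes over 72 s, if anything falls off the work surface, if the arm or the gripper's body presses on something with over 40 N, if the wrist force passes 120 N, or if a joint passes its speed limit or range.

ROBOT

A 6-joint arm with a two-finger parallel gripper is mounted at the origin on the work surface. World frame = base frame: x ahead of the robot, y to its left, z up, the work surface at z = 0. Lengths are in m, angles in rad, forces in N, time in s.
With the tool pointing down it reaches from about 0.35 to 0.975 m from the base axis. Payload 7.1 kg.
Tool frame: the origin (TCP) lies between the finger pads; the fingertips stand 11 mm ahead of it and the grasp point (between the pads) lies 8 mm behind it; z points along the fingers, x is the direction in which the jaws open and shut, and the axes are right-handed (so a half turn about z gives the same grasp; the last joint's range is limited). The gripper opens to 88 mm and grips with 3 to 60 N. Pads are 20 mm wide; open, the fingers measure 115 mm over their backs; the gripper's body (75 mm by 178 mm) begins 61 mm behind the grasp point.
Start: joints at [1.304, 0.423, 1.63, -0, 1.089, -0.019], TCP at [0.153, 0.606, 0.234] pointing down, gripper open.
Joint ranges: [-3, 3], [-0.9, 2.11], [0.09, 2.58], [-1.31, 4.45], [0.11, 2.69], [-2.54, 2.54]. Speed limits (rad/s): [2.39, 2.39, 3.01, 3.14, 3.14, 3.14].

INTERFACE

Orientations are given as a rotation vector (axis times angle).
In Python, from rig import bot gives the robot as it stands. The module is installed in compiled form; this text tells all that it offers.
- The arm moves only by the shell command python3 -m pendant 'ROWS' [FORCE]. ROWS is JSON, one flat list of numbers, 5 for each row, row after row: the shift along the world's x, y, z in m, then the turn about the world's z in rad, then the opening, from -1 (shut) to 1 (fully open). In form: [dx, dy, dz, turn, grip, dx, dy, dz, turn, grip, ...]. A call has exactly 10 rows; each row is the pose to reach, as a shift and turn from the pose measured when the call began; what a row does not reach only later rows make up. A row lasts 1/12 s, in which the tool goes at most 41.7 mm and 7.16 degrees, less where a joint would pass 70% of its speed; a pose out of reach is approached as far as the arm can. A call with a gripper value outside its range is refused whole. The fingers move at their own pace and stop on an object; FORCE is the grip in N (left out, the last holds). Time passes only in rows, so rows that repeat a pose let the fingers close, or fill a call up. It gives the time, the measured TCP pose, the force and the opening at its end, in the units of the state.
- bot.read_state(): the state, without advancing time (a new reading comes with each control period).
- bot.capture(name): name is "scene" or "top" or "wrist"; returns (picture, depth): 480x640x3 uint8, red, green, blue; 480x640 float32, m along the optical axis (not along the pixel's ray), 0 where there is no reading.
- bot.camera_info(name): a dict with "fx", "fy", "cx", "cy" (pixels), "dist" ([k1, k2, p1, p2, k3] as OpenCV has them; the pictures are not rectified), "extrinsics" (4x4, takes a point from world to camera coordinates); the wrist camera has in their place "T_tool_cam" (4x4, takes a point from camera to tool coordinates, whose origin is the TCP and whose axes are the tool frame's). Camera axes: x right, y up, looking along -z (the intrinsics and any distortion apply to the point x, -y, -z); pixel columns grow to the right and rows downward; lengths in m; the calibration is good to about 2 mm. A picture is of the moment at which its call begins: read the wrist's pose just before it. camera_info takes no time and is no camera call.
- bot.finish_job(): hands the job in, once; it reports no verdict.
Trained networks look in the newest picture that a camera, given by its name, has taken for a name from the list of things; names that differ only in an ending like _2 or _b are one class to them, and where a whole thing is asked for, a point or a joint stands for the part that bears it (a point fixed in the world has none). Each returns a list of dicts, best first, with "p" (0 to 1); they miss things now and then, are a little off and sometimes report something else, mostly with a low value. They report only what shows in the picture. A call takes as long as a camera call.
- bot.find_in(label, camera): "position" ([x, y, z] in m, in world coordinates, good to about 4 mm: the middle of the surface that is visible of it).
- bot.silhouettes(label, camera): "mask" (480x640 bool, what is visible of it).
The state is a dict: "time": time; "q": joint angles; "qd": joint speeds; "effort": joint torques, N m; "tool_pos": TCP position; "tool_rot": TCP orientation; "ft_force": force on the tool from outside, world axes, zero at the start; "moment": the same for the moment, N m; "width": opening from 0.0 (shut) to 1.0 (fully open).
Only numpy, scipy, OpenCV 4.12 (cv2) and the standard library are available. Lean on these libraries where they do the work, as an engineer would, in place of code of your own. Each camera call takes 0.05 s, during which the arm holds its last target.

## Working session

There is one attempt and no reset: what is moved stays moved. The work goes in short steps, Python scripts to look and compute and a shell command to move; the robot and the scene stay as the last step left them, time stands still between calls to the robot, and variables do not carry over. Pictures are saved under pics/ and viewed, and the job is handed in when it is done.

```bash
mkdir -p pics; cat > h.py <<'E'
import numpy as np, cv2
from rig import bot
def K(n):
    c=bot.camera_info(n); return c,np.array([[c['fx'],0,c['cx']],[0,c['fy'],c['cy']],[0,0,1.]]),np.array(c['dist'],float)
def T_wc(n,state=None):
    c=bot.camera_info(n)
    if 'extrinsics' in c: return np.linalg.inv(np.array(c['extrinsics']))
    s=state or bot.read_state(); T=np.eye(4); T[:3,:3]=cv2.Rodrigues(np.array(s['tool_rot'],float))[0]; T[:3,3]=s['tool_pos']
    return T@np.array(c['T_tool_cam'])
def ray(n,uv,T):
    c,k,d=K(n); p=cv2.undistortPoints(np.array(uv,float).reshape(-1,1,2),k,d).reshape(-1,2)
    v=np.c_[p[:,0],-p[:,1],-np.ones(len(p))]@T[:3,:3].T
    return T[:3,3],v
def at_z(n,uv,z,T):
    o,v=ray(n,uv,T); return o+v*((z-o[2])/v[:,2])[:,None]
def at_d(n,uv,depth,T):
    o,v=ray(n,uv,T); return o+v*np.array(depth).reshape(-1,1)
def proj(n,P,T):
    c,k,d=K(n); Q=(np.array(P,float).reshape(-1,3)-T[:3,3])@T[:3,:3]
    Q=np.c_[Q[:,0],-Q[:,1],-Q[:,2]]
    return cv2.projectPoints(Q,np.zeros(3),np.zeros(3),k,d)[0].reshape(-1,2)
def save(img,name): cv2.imwrite('pics/'+name,img[:,:,::-1])
E
python3 - <<'E'
from h import *
print(bot.read_state())
for n in ['scene','top','wrist']:
    im,d=bot.capture(n); save(im,n+'0.png'); np.savez('/tmp/'+n,im=im,d=d)
    print(n,T_wc(n).round(3).tolist(),bot.camera_info(n)['fx'])
for l in ['press','cover','drift_hole','bolt_hole','drift','bolt','rack','shaper']:
    for n in ['scene','top']:
        print(l,n,[(np.round(r['position'],3).tolist(),round(r['p'],2)) for r in bot.find_in(l,n)[:3]])
E
```

```text
{'time': 0.0, 'q': array([ 1.30397068e+00,  4.23798990e-01,  1.63069256e+00, -3.51972289e-05,
        1.08858883e+00, -1.90161032e-02]), 'qd': array([-0.00012353,  0.00166875, -0.00085322, -0.00085391,  0.0007455 ,
       -0.00136039]), 'effort': array([ 1.36052728e-03, -5.44628870e+01, -2.73668325e+01,  6.43243175e-02,
        2.26618443e-02, -1.35400451e-04]), 'tool_pos': array([0.15315268, 0.60539029, 0.23292681]), 'tool_rot': array([ 2.47821523e+00,  1.92932460e+00, -1.84108395e-03]), 'ft_force': array([ 0.38290375, -0.41967204, -0.55916188]), 'moment': array([-0.03513788, -0.00808973,  0.03379816]), 'width': 0.9994388914606812}
scene [[-0.417, -0.601, 0.682, 1.36], [0.909, -0.265, 0.322, 0.377], [-0.013, 0.754, 0.657, 0.837], [0.0, 0.0, 0.0, 1.0]] 564.5971499771053
top [[-0.015, 0.994, -0.111, 0.441], [-1.0, -0.017, -0.014, -0.009], [-0.015, 0.11, 0.994, 1.382], [0.0, 0.0, 0.0, 1.0]] 553.7162421744969
wrist [[0.245, -0.94, -0.239, 0.088], [0.97, 0.237, 0.061, 0.622], [-0.001, -0.247, 0.969, 0.385], [0.0, 0.0, 0.0, 1.0]] 427.31046371632317
press scene [([0.605, 0.191, 0.04], 0.6)]
press top [([0.579, 0.169, 0.046], 0.92)]
cover scene [([0.589, 0.182, 0.055], 0.62)]
cover top [([0.58, 0.183, 0.056], 0.5), ([0.42, 0.383, 0.093], 0.35)]
drift_hole scene [([0.587, 0.18, 0.056], 0.76)]
drift_hole top [([0.578, 0.176, 0.058], 0.91)]
bolt_hole scene [([0.588, 0.182, 0.053], 0.65)]
bolt_hole top [([0.578, 0.181, 0.056], 0.86)]
drift scene [([0.55, -0.224, 0.072], 0.53), ([0.813, -0.028, 0.01], 0.46)]
drift top [([0.348, 0.143, 0.02], 0.57), ([0.54, -0.225, 0.072], 0.44)]
bolt scene [([0.54, -0.29, 0.066], 0.52)]
bolt top [([0.529, -0.288, 0.078], 0.6)]
rack scene [([0.562, -0.212, 0.044], 0.69)]
rack top [([0.579, 0.176, 0.054], 0.64), ([0.543, -0.227, 0.043], 0.61), ([0.617, -0.412, 0.098], 0.35)]
shaper scene [([0.538, -0.291, 0.065], 0.54)]
shaper top [([0.547, -0.176, 0.085], 0.58)]
```

View pics/scene0.png

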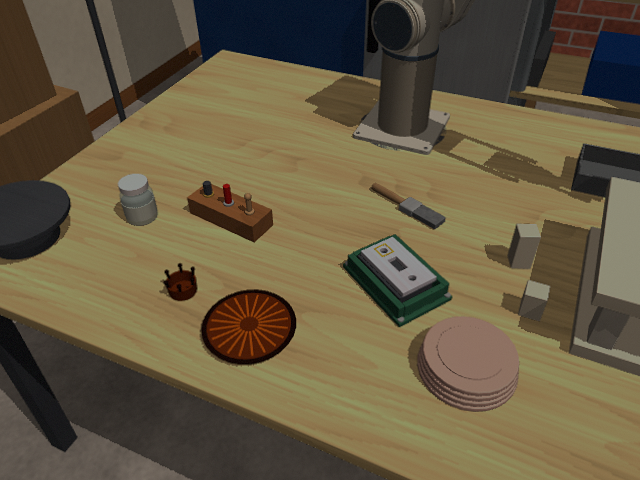

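View pics/top0.png

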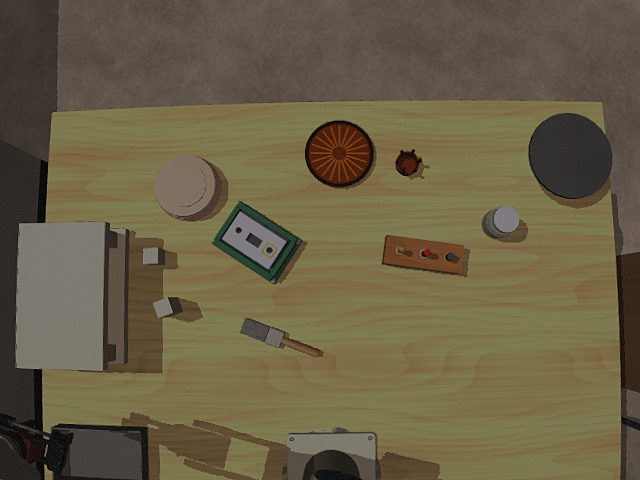

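The scene shows the press at about (400,275) and the rack at (230,210). From low y to high y the rack holds the dark-headed bolt, the red drift and the pale shaper. In the top view the yellow frame is at (269,249) and the unmarked hole at (238,231). Next I'll measure.

```bash
python3 - <<'E'
from h import *
z=np.load('/tmp/top.npz'); im,d=z['im'],z['d']
T=T_wc('top')
save(cv2.resize(im[190:290,205:305],(800,800),interpolation=cv2.INTER_CUBIC)[:600],'topc.png')
save(cv2.resize(im[225:285,375:475],(800,480),interpolation=cv2.INTER_CUBIC),'topr.png')
hsv=cv2.cvtColor(im,cv2.COLOR_RGB2HSV)
for nm,uv,zz in [('yh',(269,249),.056),('bh',(238,231),.056),('red',(427,253),.09),('dark',(452,257),.08),('shaper',(402,250),.08)]:
    print(nm,at_z('top',[uv],zz,T).round(4), at_d('top',[uv],[d[uv[1],uv[0]]],T).round(4))
# rack corners
m=bot.silhouettes('rack','top'); 
for r in m[:3]:
    c=cv2.minAreaRect(np.argwhere(r['mask'])[:,::-1].astype(np.float32)); print(r['p'],at_z('top',[c[0]],.046,T).round(4), at_z('top',cv2.boxPoints(c),.046,T).round(3).tolist())
E
```

```text
yh [[0.5601 0.1406 0.056 ]] [[0.5615 0.1424 0.0405]]
bh [[0.6051 0.216  0.056 ]] [[0.6067 0.2182 0.043 ]]
red [[ 0.5414 -0.2338  0.09  ]] [[ 0.5412 -0.2333  0.0928]]
dark [[ 0.5316 -0.2949  0.08  ]] [[ 0.5315 -0.2947  0.0812]]
shaper [[ 0.5504 -0.1764  0.08  ]] [[ 0.549  -0.1743  0.0965]]
0.89 [[ 0.542  -0.2289  0.046 ]] [[0.519, -0.128, 0.046], [0.593, -0.139, 0.046], [0.565, -0.331, 0.046], [0.491, -0.319, 0.046]]
```

View pics/topc.png

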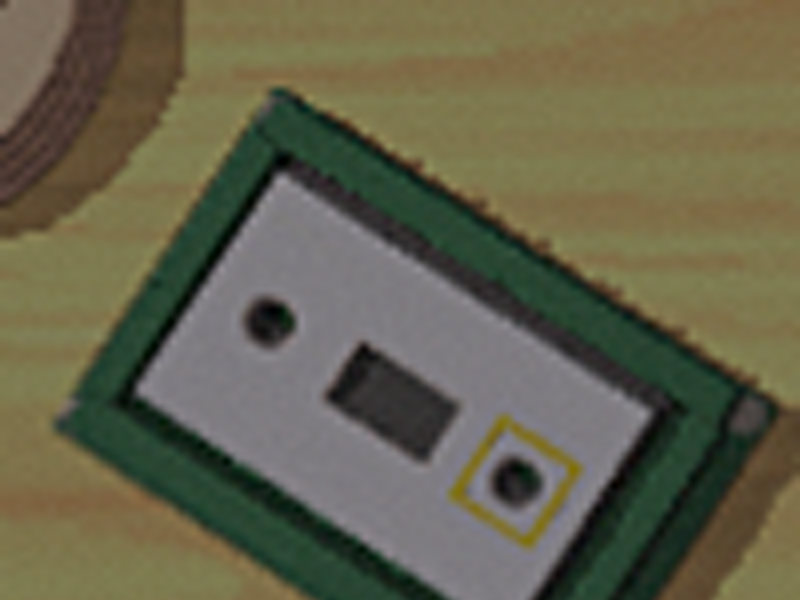

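View pics/topr.png

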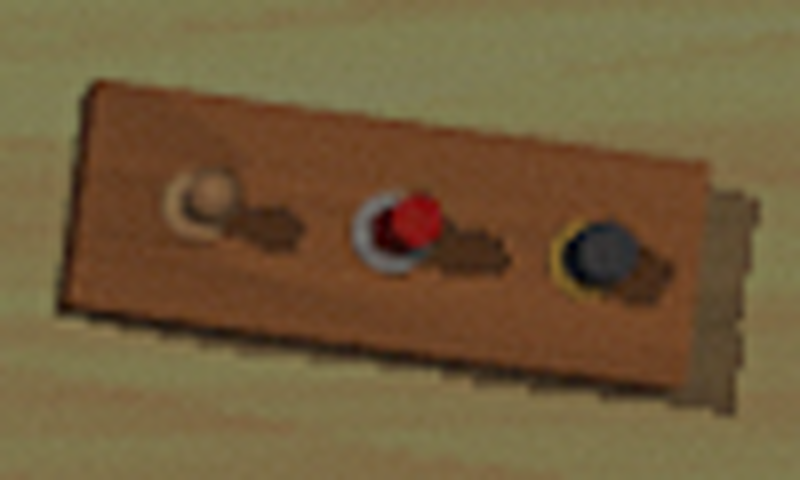

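```bash
python3 -m pendant '[0.03,-0.025,0,-0.12,1, 0.055,-0.05,0,-0.24,1, 0.08,-0.08,0,-0.36,1, 0.11,-0.11,0,-0.48,1, 0.14,-0.14,0,-0.6,1, 0.165,-0.165,0,-0.72,1, 0.195,-0.195,0,-0.84,1, 0.225,-0.225,0,-0.96,1, 0.25,-0.25,0,-1.08,1, 0.28,-0.28,0,-1.2,1]' 10; python3 -c "
from h import *
s=bot.read_state();print(s['time'],s['tool_pos'],s['tool_rot'],s['q'])"
```

```text
time: 1.83
tool_pos: [0.4337, 0.3251, 0.2339]
tool_rot: [-3.136, -0.184, -0.0]
ft_force: [0.2, 0.5, 0.5]
width: 1.002
1.8333 [0.43366678 0.32511448 0.23394077] [-3.13575208e+00 -1.84022896e-01 -4.53333948e-04] [6.21220737e-01 3.01383573e-01 1.81409554e+00 2.60616929e-04
 1.02563180e+00 5.03849289e-01]
```

```bash
python3 -m pendant '[0.02,-0.02,0,-0.1,1, 0.045,-0.045,0,-0.2,1, 0.075,-0.075,-0.02,-0.26,1, 0.1,-0.1,-0.04,-0.26,1, 0.125,-0.125,-0.06,-0.26,1, 0.14,-0.14,-0.07,-0.26,1, 0.15,-0.147,-0.075,-0.26,1, 0.15,-0.147,-0.075,-0.26,1, 0.15,-0.147,-0.075,-0.26,1, 0.15,-0.147,-0.075,-0.26,1]'; python3 - <<'E'
from h import *
s=bot.read_state(); im,d=bot.capture('wrist'); T=T_wc('wrist',s); np.savez('/tmp/w1',im=im,d=d,T=T); save(im,'w1.png')
uv=proj('wrist',[[.56,.1406,.056],[.605,.216,.056]],T); print(uv, T.round(3).tolist())
E
```

```text
time: 2.67
tool_pos: [0.5832, 0.1793, 0.1598]
tool_rot: [-3.133, 0.223, -0.001]
ft_force: [0.9, 0.8, 0.6]
width: 1.002
[[293.73884355 300.00721474]
 [348.50238746 173.51377833]] [[0.99, 0.136, 0.034, 0.593], [-0.141, 0.96, 0.244, 0.246], [0.001, -0.246, 0.969, 0.311], [0.0, 0.0, 0.0, 1.0]]
```

View pics/w1.png

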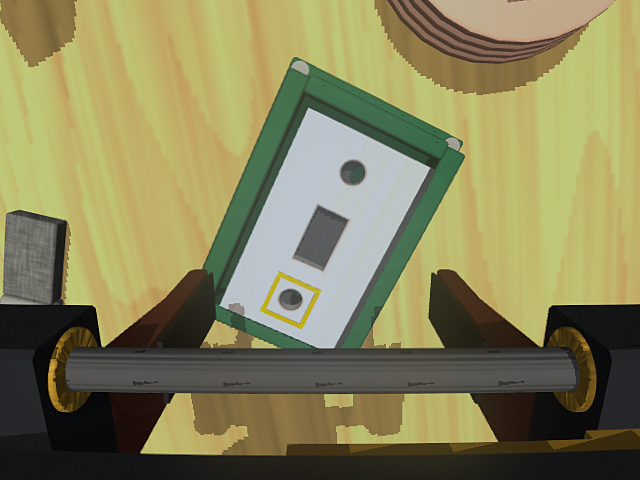

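The wrist picture shows the whole cover: the yellow hole at (290,299), the bolt hole at (353,172), and grey seat showing past the cover's right edge. I'll zoom in on the holes.

```bash
python3 - <<'E'
from h import *
z=np.load('/tmp/w1.npz'); im=z['im']
a=cv2.resize(im[155:190,333:373],(400,350),interpolation=cv2.INTER_CUBIC)
b=cv2.resize(im[282:317,270:310],(400,350),interpolation=cv2.INTER_CUBIC)
c=np.hstack([a,b]); c=np.clip(c.astype(float)*1.6,0,255).astype(np.uint8); save(c,'w1z.png')
E
```

```text
(no output)
```

View pics/w1z.png

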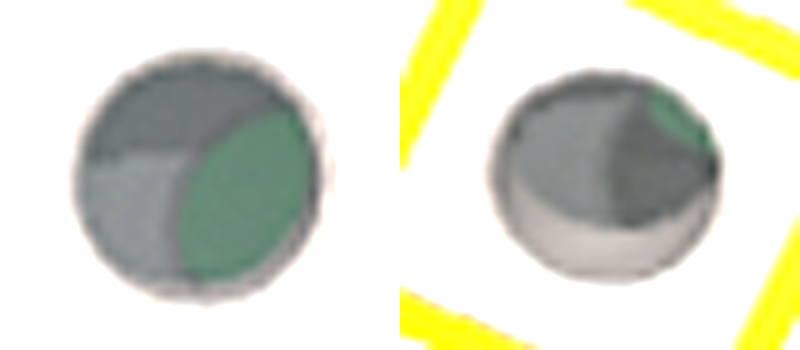

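```bash
python3 - <<'E'
from h import *
from scipy.optimize import least_squares
z=np.load('/tmp/w1.npz'); im=z['im'];T=z['T']
A=np.array([(295,108),(262,122),(230,142),(205,163),(190,190),(181,220),(180,245),(185,270)])/10+[332.55,154.55]
B=(np.array([(640,95),(622,120),(612,150),(610,180),(617,212)])-[400,0])/10+[269.55,281.55]
fit=lambda P,g,r=.0075: least_squares(lambda c:np.hypot(P[:,0]-c[0],P[:,1]-c[1])-r,g)
ca=at_z('wrist',[[352.6,172.1]],.056,T)[0,:2]; cb=at_z('wrist',[[289.9+.15,299.2]],.056,T)[0,:2]
print('cover holes',ca,cb,np.linalg.norm(ca-cb))
u=(ca-cb)/np.linalg.norm(ca-cb)
for P,c in((A,ca),(B,cb)):
    W=at_z('wrist',P,.046,T)[:,:2]; f=fit(W,c+[.006,-.004]); print('seat',f.x,'off',f.x-c,np.hypot(*(f.x-c)),f.cost)
# auto rim: rays across hole, threshold on brightness
g=im.astype(float).sum(2)
m=((g<500)).astype(np.uint8)
for p in((353,172),(290,299)):
    n,l,st,ce=cv2.connectedComponentsWithStats(m); i=l[p[1],p[0]]; print(st[i],ce[i],at_z('wrist',[ce[i]],.056,T))
gm=cv2.inRange(cv2.cvtColor(im,cv2.COLOR_RGB2HSV),(45,60,30),(95,255,255))
c,_=cv2.findContours(gm[110:340,200:470],cv2.RETR_EXTERNAL,cv2.CHAIN_APPROX_NONE)
c=max(c,key=len).reshape(-1,2)+[200,110]
r=cv2.minAreaRect(c.astype(np.float32));print(r)
E
```

```text
cover holes [0.60752372 0.21649268] [0.55773995 0.14148271] 0.09002732193821969
seat [0.61386042 0.21087238] off [ 0.0063367 -0.0056203] 0.008470039123958696 8.023657273267458e-08
seat [0.5640936  0.13671555] off [ 0.00635365 -0.00476717] 0.00794322521517413 1.514606002500171e-08
[340 159  27  27 563] [352.74067496 172.11190053] [[0.60760585 0.21647396 0.056     ]]
[278 288  25  23 431] [290.07192575 299.15313225] [[0.55775908 0.14151274 0.056     ]]
((400.61517333984375, 216.82383728027344), (233.2159881591797, 141.0481719970703), 82.78262329101562)
```

The holes measure 90.0 mm apart, as they should, and the seat offset is about (+6.35, -5.2) mm. Next I go to the rack and look at it from the wrist.

```bash
python3 -m pendant '[0,-0.02,0.02,0,1, -0.005,-0.06,0.03,0,1, -0.01,-0.1,0.03,0,1, -0.014,-0.14,0.03,0,1, -0.018,-0.18,0.03,0,1, -0.023,-0.22,0.03,0,1, -0.028,-0.26,0.03,0,1, -0.033,-0.3,0.03,0,1, -0.037,-0.34,0.03,0,1, -0.04,-0.38,0.03,0,1]'; python3 -m pendant '[-0.002,-0.02,0,0,1, -0.002,-0.032,0,0,1, -0.002,-0.032,0,0,1, -0.002,-0.032,0,0,1, -0.002,-0.032,0,0,1, -0.002,-0.032,0,0,1, -0.002,-0.032,0,0,1, -0.002,-0.032,0,0,1, -0.002,-0.032,0,0,1, -0.002,-0.032,0,0,1]'; python3 - <<'E'
from h import *
s=bot.read_state(); im,d=bot.capture('wrist'); T=T_wc('wrist',s); np.savez('/tmp/w2',im=im,d=d,T=T); save(im,'w2.png')
print(proj('wrist',[[.542,-.233,.096],[.5315,-.294,.08]],T))
hsv=cv2.cvtColor(im,cv2.COLOR_RGB2HSV)
m=((hsv[:,:,0]<6)|(hsv[:,:,0]>174))&(hsv[:,:,1]>180)&(hsv[:,:,2]>60)
m=m.astype(np.uint8); n,l,st,ce=cv2.connectedComponentsWithStats(m)
for i in np.argsort(-st[1:,4])[:3]+1: print(st[i],ce[i],np.median(d[l==i]))
E
```

```text
time: 3.55
tool_pos: [0.5429, -0.2008, 0.1912]
tool_rot: [-3.133, 0.219, -0.004]
ft_force: [0.8, 0.0, 0.1]
width: 0.999
time: 4.38
tool_pos: [0.5409, -0.2325, 0.1912]
tool_rot: [-3.133, 0.218, -0.004]
ft_force: [-0.9, 0.0, 1.2]
width: 0.996
[[322.50547635 241.64119427]
 [319.38089619 324.11646923]]
[312 229  25  23 441] [323.97959184 240.15873016] 0.25519487
[619 176   1   1   1] [619. 176.] 0.31206298
[325 214   1   1   1] [325. 214.] 0.2918924
```

View pics/w2.png

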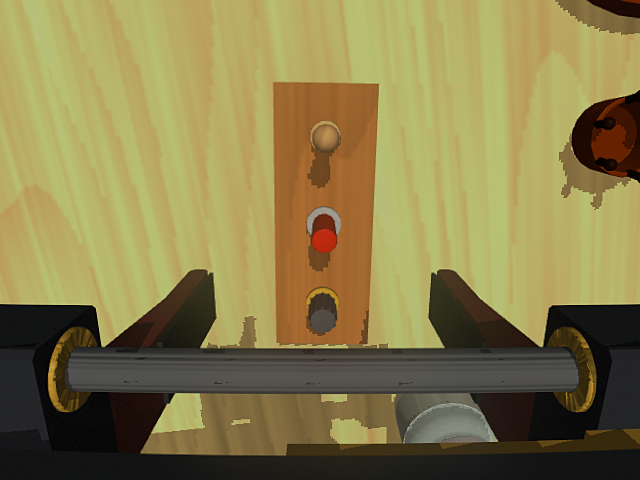

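The picture shows the drift's red top at (324,240), the bolt head at (322,318), the shaper at (325,137) and the jar clear of the fingers.

```bash
python3 - <<'E'
from h import *
z=np.load('/tmp/w2.npz'); im,d,T=z['im'],z['d'],z['T']
print('drift top',at_z('wrist',[[324,240.1]],.096,T)[0], at_d('wrist',[[324,240]],[d[240,324]],T))
print('bolt top',at_z('wrist',[[322,320]],.080,T)[0], at_d('wrist',[[322,320]],[d[320,322]],T))
s=bot.read_state(); print(s['tool_pos'])
save(cv2.resize(im[200:345,270:380],(600,600*145//110),interpolation=cv2.INTER_CUBIC)[:600],'w2z.png')
E
```

```text
drift top [ 0.54301662 -0.23217681  0.096     ] [[ 0.54302315 -0.23213294  0.09593465]]
bolt top [ 0.5336592  -0.29124991  0.08      ] [[ 0.53370678 -0.2908912   0.08075252]]
[ 0.54093124 -0.23263251  0.19125175]
```

View pics/w2z.png

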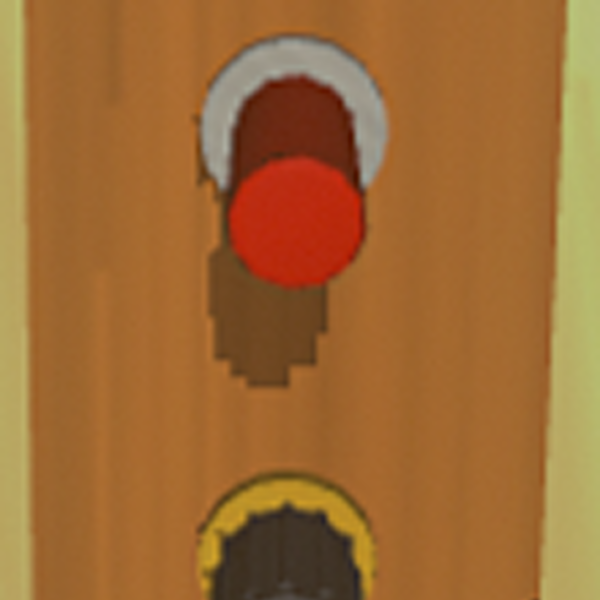

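```bash
python3 -m pendant '[0.002,0.0005,-0.03,0,0.6, 0.002,0.0005,-0.06,0,0.2, 0.002,0.0005,-0.09,0,0, 0.002,0.0005,-0.11,0,0, 0.002,0.0005,-0.12,0,0, 0.002,0.0005,-0.125,0,0, 0.002,0.0005,-0.125,0,0, 0.002,0.0005,-0.125,0,-0.3, 0.002,0.0005,-0.125,0,-1, 0.002,0.0005,-0.125,0,-1]' 60;  python3 -m pendant '[0,0,0,0,-1, 0,0,0,0,-1, 0,0,0,0,-1, 0,0,0.01,0,-1, 0,0,0.025,0,-1, 0,0,0.04,0,-1, 0,0,0.06,0,-1, 0,0,0.08,0,-1, 0,0,0.08,0,-1, 0,0,0.08,0,-1]'
```

```text
time: 5.27
tool_pos: [0.5438, -0.2325, 0.0676]
tool_rot: [3.134, -0.218, 0.008]
ft_force: [0.3, -0.1, 1.4]
width: 0.314
time: 6.1
tool_pos: [0.5447, -0.2329, 0.1491]
tool_rot: [3.133, -0.218, 0.013]
ft_force: [-0.4, -0.7, -1.7]
width: 0.176
```

```bash
python3 - <<'E'
from h import *
s=bot.read_state(); im,d=bot.capture('wrist'); T=T_wc('wrist',s); np.savez('/tmp/w3',im=im,d=d,T=T); save(im,'w3.png')
print(s['tool_pos'],cv2.Rodrigues(s['tool_rot'])[0].round(4).tolist())
E
```

```text
[ 0.54467334 -0.23287462  0.14905412] [[0.9903, -0.1386, 0.008], [-0.1386, -0.9904, -0.0017], [0.0082, 0.0006, -1.0]]
```

View pics/w3.png

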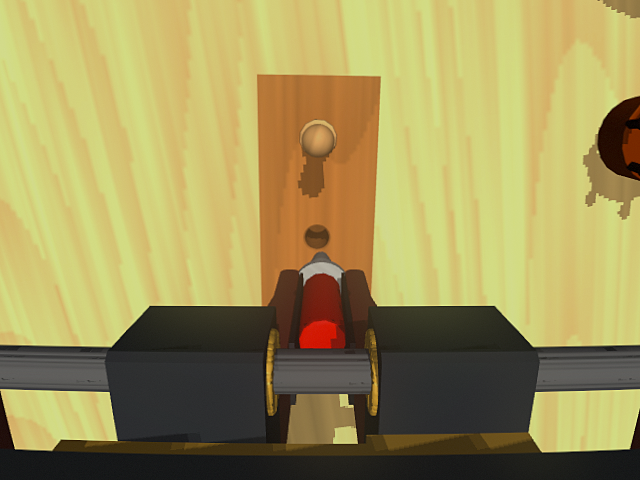

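The drift is held: its red handle is between the jaws around (322,320) and its tip shows at about (321,255). Now I'll check how it sits relative to the tool.

```bash
python3 - <<'E'
from h import *
z=np.load('/tmp/w3.npz'); im,d,T=z['im'],z['d'],z['T']
s=bot.read_state(); R=cv2.Rodrigues(s['tool_rot'])[0]; p=np.array(s['tool_pos'])
for nm,zz in(('tip',.0615),('collar',.0215),('colltop',.0175),('top',-.0285)): 
    print(nm,proj('wrist',[p+R@[0,0,zz]],T))
hsv=cv2.cvtColor(im,cv2.COLOR_RGB2HSV)
m=((hsv[:,:,0]<6)|(hsv[:,:,0]>174))&(hsv[:,:,1]>200)&(hsv[:,:,2]>170)
m=m.astype(np.uint8); n,l,st,ce=cv2.connectedComponentsWithStats(m)
i=np.argmax(st[1:,4])+1; print(st[i],ce[i],np.median(d[l==i])); u,v=ce[i]
print('top in tool',R.T@(at_d('wrist',[[u,v]],[np.median(d[l==i])],T)[0]-p))
save(cv2.resize(im[240:360,270:370],(600,720),interpolation=cv2.INTER_CUBIC)[:600],'w3z.png')
E
```

```text
tip [[318.92372369 256.63609398]]
collar [[318.5241206  284.21070541]]
colltop [[318.47490652 287.61187066]]
top [[317.71348464 340.38009512]]
[300 320  37  28 819] [317.88644689 334.67643468] 0.13576955
top in tool [ 6.40667981e-05 -2.36495008e-03 -2.91443057e-02]
```

View pics/w3z.png

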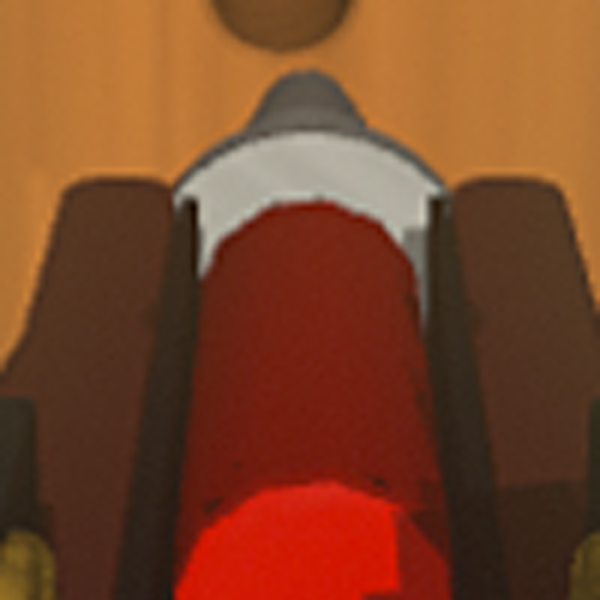

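```bash
python3 -m pendant '[0,0,0.035,0,-1, 0,0.015,0.05,0,-1, 0.002,0.05,0.05,0,-1, 0.004,0.09,0.05,0,-1, 0.006,0.13,0.05,0,-1, 0.008,0.17,0.05,0,-1, 0.01,0.21,0.05,0,-1, 0.011,0.25,0.05,0,-1, 0.012,0.29,0.04,0,-1, 0.013,0.33,0.02,0,-1]'; python3 -m pendant '[0,0.03,0,0,-1, 0,0.045,0,0,-1, 0,0.045,0,0,-1, 0,0.045,0,0,-1, 0,0.045,0,0,-1, 0,0.045,0,0,-1, 0,0.045,0,0,-1, 0,0.045,0,0,-1, 0,0.045,0,0,-1, 0,0.045,0,0,-1]'; python3 - <<'E'
from h import *
s=bot.read_state(); im,d=bot.capture('wrist'); T=T_wc('wrist',s); np.savez('/tmp/w4',im=im,d=d,T=T); save(im,'w4.png')
print(s['tool_pos'],cv2.Rodrigues(s['tool_rot'])[0].round(4).tolist())
E
```

```text
time: 6.98
tool_pos: [0.5572, 0.0971, 0.1694]
tool_rot: [-3.134, 0.218, -0.012]
ft_force: [0.8, -0.6, 0.1]
width: 0.172
time: 7.82
tool_pos: [0.5573, 0.1416, 0.1695]
tool_rot: [-3.134, 0.219, -0.013]
ft_force: [0.2, 0.5, 0.3]
width: 0.172
[0.55733692 0.14157029 0.16950515] [[0.9902, -0.1392, 0.0081], [-0.1392, -0.9903, -0.0003], [0.0081, -0.0009, -1.0]]
```

View pics/w4.png

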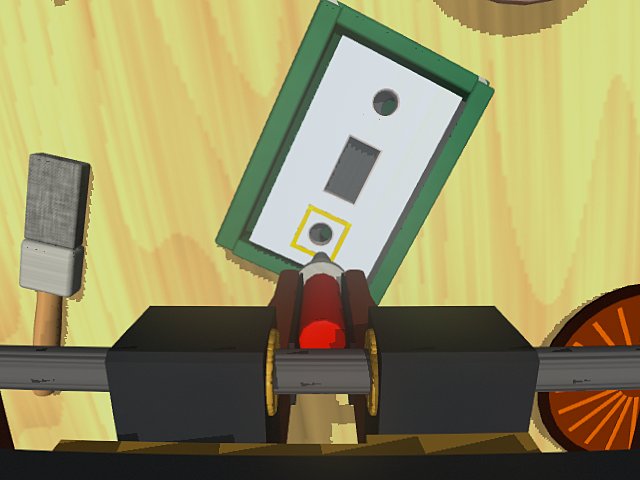

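```bash
python3 - <<'E'
from h import *
z=np.load('/tmp/w4.npz'); im,d,T=z['im'],z['d'],z['T']
g=im.astype(int).sum(2); m=(g<480).astype(np.uint8); m[256:]=0
n,l,st,ce=cv2.connectedComponentsWithStats(m)
for p in((320,233),(385,102)):
    i=l[p[1],p[0]]; print(st[i],ce[i],at_z('wrist',[ce[i]],.056,T))
print(d[252:264:2,321])
print('tip if center px', at_z('wrist',[[321.3,256.6]],.108,T))
save(cv2.resize(im[200:300,270:370],(600,600),interpolation=cv2.INTER_CUBIC)[:600],'w4z.png')
E
```

```text
[309 223  24  23 422] [320.15165877 233.61137441] [[0.55764625 0.14149219 0.056     ]]
[373  89  25  27 537] [385.17690875 102.05959032] [[0.60741658 0.21635436 0.056     ]]
[0.21787038 0.21003625 0.2049672  0.19944121 0.18074428 0.17800288]
tip if center px [[0.55813878 0.142243   0.108     ]]
```

View pics/w4z.png

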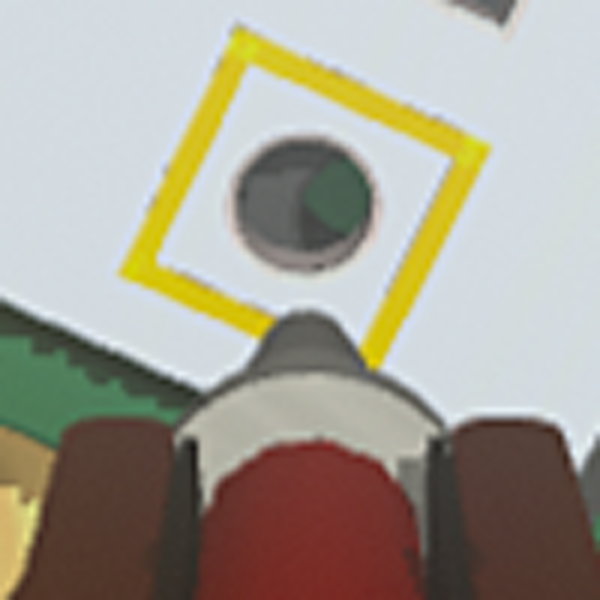

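```bash
python3 -m pendant '[0,0,-0.02,0,-1, 0,0,-0.035,0,-1, 0,0,-0.045,0,-1, 0,0,-0.049,0,-1, 0,0,-0.052,0,-1, 0,0,-0.055,0,-1, 0,0,-0.057,0,-1, 0,0,-0.058,0,-1, 0,0,-0.059,0,-1, 0,0,-0.059,0,-1]'; python3 -c "
from h import *
s=bot.read_state();print(s['tool_pos'],s['ft_force'])"
```

```text
time: 8.7
tool_pos: [0.5574, 0.1417, 0.1107]
tool_rot: [-3.134, 0.219, -0.013]
ft_force: [-0.1, 0.5, -1.3]
width: 0.175
[0.55742067 0.14173603 0.11066725] [-0.07277384  0.4674837  -1.29606947]
```

```bash
python3 -m pendant '[0.001,-0.0008,0,0,-1, 0.002,-0.0016,0,0,-1, 0.003,-0.0025,0,0,-1, 0.0035,-0.003,0,0,-1, 0.004,-0.0034,0,0,-1, 0.0045,-0.0038,0,0,-1, 0.005,-0.0042,0,0,-1, 0.0055,-0.0046,0,0,-1, 0.006,-0.005,0,0,-1, 0.0063,-0.0053,0,0,-1]'; python3 -m pendant '[0,0,-0.0005,0,-1, 0,0,-0.001,0,-1, 0,0,-0.0015,0,-1, 0,0,-0.002,0,-1, 0,0,-0.0025,0,-1, 0,0,-0.003,0,-1, 0,0,-0.0035,0,-1, 0,0,-0.004,0,-1, 0,0,-0.0045,0,-1, 0,0,-0.005,0,-1]'
```

```text
time: 9.53
tool_pos: [0.5638, 0.1365, 0.1107]
tool_rot: [-3.133, 0.219, -0.013]
ft_force: [-1.9, 1.4, -0.5]
width: 0.171
time: 10.37
tool_pos: [0.5638, 0.1365, 0.1056]
tool_rot: [-3.133, 0.219, -0.013]
ft_force: [-2.1, 1.4, 0.3]
width: 0.176
```

```bash
python3 -m pendant '[0,0,-0.0005,0,-1, 0,0,-0.001,0,-1, 0,0,-0.0015,0,-1, 0,0,-0.002,0,-1, 0,0,-0.0025,0,-1, 0,0,-0.003,0,-1, 0,0,-0.0035,0,-1, 0,0,-0.004,0,-1, 0,0,-0.0045,0,-1, 0,0,-0.005,0,-1]'; python3 - <<'E'
from h import *
s=bot.read_state(); im,d=bot.capture('wrist'); T=T_wc('wrist',s); np.savez('/tmp/w5',im=im,d=d,T=T); save(im,'w5.png')
print(s['tool_pos'],s['ft_force'],s['moment'])
E
```

```text
time: 11.2
tool_pos: [0.5638, 0.1365, 0.1006]
tool_rot: [-3.133, 0.219, -0.013]
ft_force: [-2.5, 1.9, 0.8]
width: 0.172
[0.56384212 0.13646028 0.10057081] [-2.49731137  1.85028966  0.75167153] [ 0.23105306  0.49961192 -0.03258534]
```

View pics/w5.png

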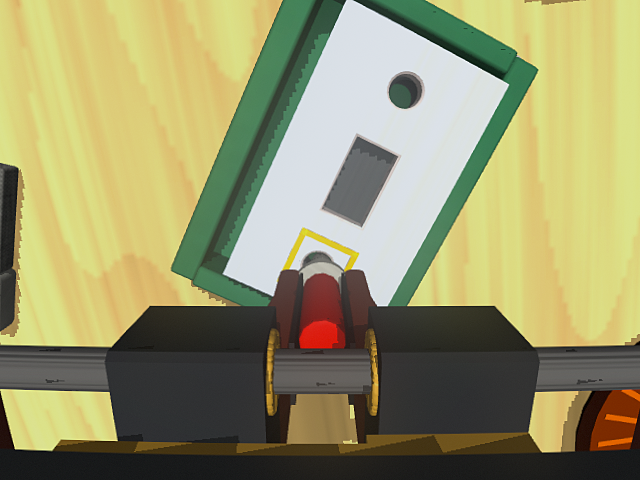

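The drift's nose is through the cover and into the seat hole, and the bolt hole at (405,90) now shows mostly green, so it is nearly aligned. I'll carry on down.

```bash
python3 -m pendant '[0,0,-0.0008,0,-1, 0,0,-0.0016,0,-1, 0,0,-0.0024,0,-1, 0,0,-0.0032,0,-1, 0,0,-0.004,0,-1, 0,0,-0.0048,0,-1, 0,0,-0.0056,0,-1, 0,0,-0.0064,0,-1, 0,0,-0.007,0,-1, 0,0,-0.007,0,-1]'; python3 -c "
from h import *
s=bot.read_state();print(s['tool_pos'],s['ft_force'],s['moment'])"
```

```text
time: 12.08
tool_pos: [0.5637, 0.1365, 0.0933]
tool_rot: [-3.133, 0.219, -0.013]
ft_force: [-1.4, 1.7, -0.3]
width: 0.172
[0.56374757 0.13648113 0.0933062 ] [-1.36666741  1.69346568 -0.28603451] [ 0.27002001  0.40424163 -0.00717977]
```

```bash
python3 -m pendant '[0,0,-0.0005,0,-1, 0,0,-0.001,0,-1, 0,0,-0.0015,0,-1, 0,0,-0.002,0,-1, 0,0,-0.0025,0,-1, 0,0,-0.003,0,-1, 0,0,-0.0035,0,-1, 0,0,-0.004,0,-1, 0,0,-0.0045,0,-1, 0,0,-0.0045,0,-1]'; python3 -c "
from h import *
s=bot.read_state();print(s['tool_pos'],s['ft_force'],s['moment'])"
```

```text
time: 12.92
tool_pos: [0.5637, 0.1365, 0.0887]
tool_rot: [-3.133, 0.219, -0.013]
ft_force: [-2.4, 1.9, -0.1]
width: 0.173
[0.56373564 0.13646406 0.08869366] [-2.38163124  1.89071498 -0.11924803] [0.28978761 0.44194699 0.04615369]
```

```bash
python3 -m pendant '[0,0,-0.0004,0,-1, 0,0,-0.0008,0,-1, 0,0,-0.0012,0,-1, 0,0,-0.0016,0,-1, 0,0,-0.002,0,-1, 0,0,-0.0024,0,-1, 0,0,-0.0028,0,-1, 0,0,-0.0032,0,-1, 0,0,-0.0036,0,-1, 0,0,-0.004,0,-1]'; python3 -c "
from h import *
s=bot.read_state();print(s['tool_pos'],s['ft_force'],s['moment'])"
```

```text
time: 13.75
tool_pos: [0.5638, 0.1365, 0.0847]
tool_rot: [-3.133, 0.219, -0.013]
ft_force: [-1.4, 1.8, 0.9]
width: 0.174
[0.56375912 0.1364859  0.08465978] [-1.39605665  1.83317443  0.91944224] [ 0.27075561  0.38777203 -0.02180435]
```

```bash
python3 -m pendant '[0,0,-0.0004,0,-1, 0,0,-0.0008,0,-1, 0,0,-0.0012,0,-1, 0,0,-0.0016,0,-1, 0,0,-0.002,0,-1, 0,0,-0.0024,0,-1, 0,0,-0.0028,0,-1, 0,0,-0.0032,0,-1, 0,0,-0.0036,0,-1, 0,0,-0.004,0,-1]'; python3 -c "
from h import *
s=bot.read_state();print(s['tool_pos'],s['ft_force'],s['moment'])"
```

```text
time: 14.58
tool_pos: [0.5637, 0.1365, 0.0806]
tool_rot: [-3.133, 0.219, -0.013]
ft_force: [-2.1, 2.5, 0.3]
width: 0.172
[0.56373411 0.13647331 0.08061973] [-2.12571606  2.45444934  0.33318765] [0.28724301 0.43392605 0.00444289]
```

```bash
python3 -m pendant '[0,0,-0.0004,0,-1, 0,0,-0.0008,0,-1, 0,0,-0.0012,0,-1, 0,0,-0.0015,0,-1, 0,0,-0.0018,0,-1, 0,0,-0.0021,0,-1, 0,0,-0.0023,0,-1, 0,0,-0.0025,0,-1, 0,0,-0.0025,0,-1, 0,0,-0.0025,0,-1]'; python3 -c "
from h import *
s=bot.read_state();print(s['tool_pos'],s['ft_force'],s['moment'])"
```

```text
time: 15.42
tool_pos: [0.5638, 0.1364, 0.0783]
tool_rot: [-3.133, 0.219, -0.013]
ft_force: [-2.0, 1.3, 2.6]
width: 0.173
[0.56381153 0.13642013 0.07828039] [-1.95054115  1.32738917  2.64401742] [ 0.1263911   0.52514342 -0.04062355]
```

```bash
python3 -m pendant '[0,0,-0.0002,0,-1, 0,0,-0.0004,0,-1, 0,0,-0.0006,0,-1, 0,0,-0.0008,0,-1, 0,0,-0.001,0,-1, 0,0,-0.001,0,-1, 0,0,-0.001,0,-1, 0,0,-0.001,0,-1, 0,0,-0.001,0,-1, 0,0,-0.001,0,-1]'; python3 - <<'E'
from h import *
s=bot.read_state(); im,d=bot.capture('wrist'); T=T_wc('wrist',s); np.savez('/tmp/w6',im=im,d=d,T=T); save(im,'w6.png')
print(s['tool_pos'],s['ft_force'],s['moment'])
save(cv2.resize(im[220:320,260:380],(720,600),interpolation=cv2.INTER_CUBIC)[:600],'w6z.png')
E
```

```text
time: 16.25
tool_pos: [0.5642, 0.1363, 0.078]
tool_rot: [-3.134, 0.219, -0.015]
ft_force: [-3.9, -0.1, 7.5]
width: 0.171
[0.56422088 0.13627575 0.07800187] [-3.90083252 -0.12775375  7.54699227] [-0.08581995  0.71040502  0.02417068]
```

View pics/w6z.png

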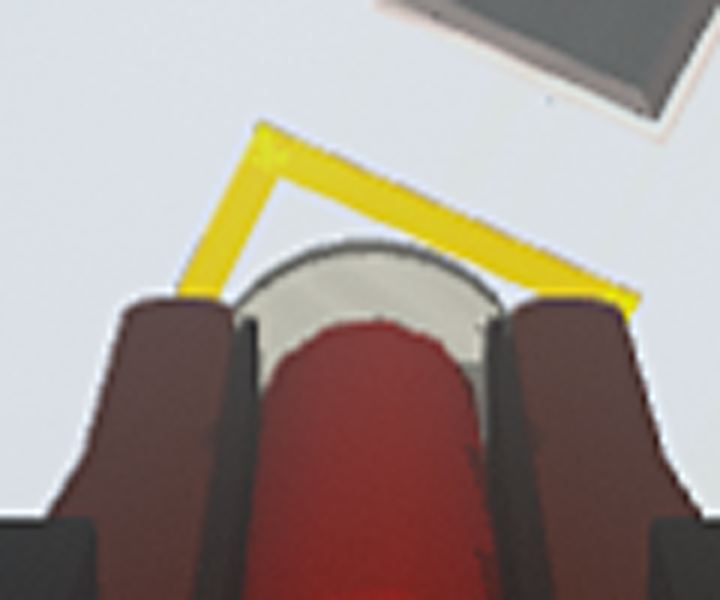

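```bash
python3 -m pendant '[0,0,0,0,-0.4, 0,0,0,0,0, 0,0,0,0,0.2, 0,0,0,0,0.4, 0,0,0.02,0,0.5, 0,0,0.05,0,0.5, 0,0,0.08,0,0.5, 0,0,0.1,0,0.5, 0,0,0.1,0,0.5, 0,0,0.1,0,0.5]' 20;  python3 - <<'E'
from h import *
s=bot.read_state(); im,d=bot.capture('wrist'); T=T_wc('wrist',s); np.savez('/tmp/w7',im=im,d=d,T=T); save(im,'w7.png')
print(s['tool_pos'],s['ft_force'])
hsv=cv2.cvtColor(im,cv2.COLOR_RGB2HSV)
m=((hsv[:,:,0]<6)|(hsv[:,:,0]>174))&(hsv[:,:,1]>200)&(hsv[:,:,2]>150)
m=m.astype(np.uint8); n,l,st,ce=cv2.connectedComponentsWithStats(m)
i=np.argmax(st[1:,4])+1; print(st[i],ce[i],at_d('wrist',[ce[i]],[np.median(d[l==i])],T))
E
```

```text
time: 17.13
tool_pos: [0.5649, 0.1364, 0.1789]
tool_rot: [-3.133, 0.219, -0.019]
ft_force: [0.9, 1.0, -0.1]
width: 0.751
[0.56492995 0.13641459 0.17892399] [ 0.86810328  0.988639   -0.12178743]
[325 254   6   8   9] [328.         257.66666667] [[0.56916211 0.13246141 0.1059993 ]]
```

View pics/w7.png

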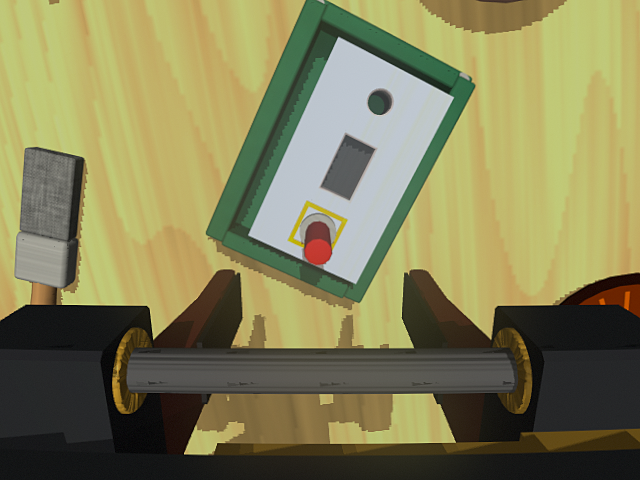

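The drift stands free with its top at z = 0.106, which is exactly home. Next I measure the bolt hole at (380,102) and how well it lines up.

```bash
python3 - <<'E'
from h import *
z=np.load('/tmp/w7.npz'); im,d,T=z['im'],z['d'],z['T']
g=im.astype(int).sum(2); m=(g<480).astype(np.uint8)
n,l,st,ce=cv2.connectedComponentsWithStats(m)
i=l[102,380]; print(st[i],ce[i],at_z('wrist',[ce[i]],.056,T))
hsv=cv2.cvtColor(im,cv2.COLOR_RGB2HSV)
m=((hsv[:,:,0]<8)|(hsv[:,:,0]>172))&(hsv[:,:,1]>150)&(hsv[:,:,2]>120); m[300:]=0;m[:,:280]=0;m[:,360:]=0
p=np.argwhere(m)
print(len(p),p.mean(0))
tp=d[244:260,310:326]
uv=np.argwhere((d>0)&m)[:,::-1]; P=at_d('wrist',uv,d[uv[:,1],uv[:,0]],T); Q=P[P[:,2]>.1045]; print('top centre',Q.mean(0),len(Q))
a=cv2.resize(im[80:125,355:405],(500,450),interpolation=cv2.INTER_CUBIC); save(np.clip(a*1.4,0,255).astype(np.uint8),'w7z.png')
E
```

```text
[367  89  26  26 528] [379.57954545 101.30113636] [[0.61357675 0.21249125 0.056     ]]
550 [251.18181818 317.63090909]
top centre [0.5640394  0.13702916 0.1062279 ] 544
```

View pics/w7z.png

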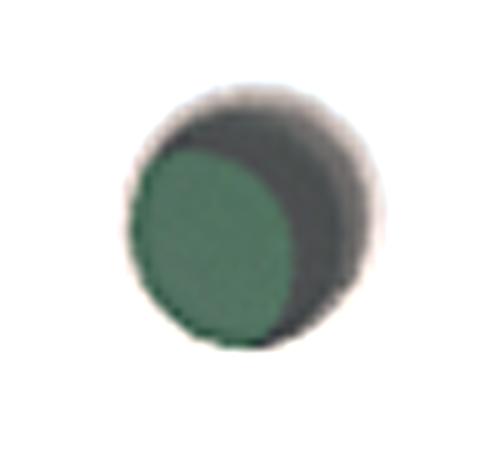

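```bash
python3 -m pendant '[-0.002,-0.035,0.01,0,0.5, -0.005,-0.075,0.01,0,0.5, -0.008,-0.115,0.01,0,0.5, -0.011,-0.155,0.01,0,0.5, -0.014,-0.195,0.01,0,0.5, -0.017,-0.235,0.01,0,0.5, -0.02,-0.275,0.01,0,0.5, -0.023,-0.315,0.01,0,0.5, -0.026,-0.355,0.01,0,0.5, -0.029,-0.395,0.01,0,0.5]'; python3 -m pendant '[-0.001,-0.025,0,0,0.4, -0.001,-0.03,0,0,0.3, -0.001,-0.03,0,0,0.2, -0.001,-0.03,-0.03,0,0.1, -0.001,-0.03,-0.06,0,0.1, -0.001,-0.03,-0.08,0,0.1, -0.001,-0.03,-0.08,0,0.1, -0.001,-0.03,-0.08,0,0.1, -0.001,-0.03,-0.08,0,0.1, -0.001,-0.03,-0.08,0,0.1]' 60; python3 - <<'E'
from h import *
s=bot.read_state(); im,d=bot.capture('wrist'); T=T_wc('wrist',s); save(im,'w8.png')
print(s['tool_pos'],s['ft_force'])
E
```

```text
time: 18.02
tool_pos: [0.5334, -0.2603, 0.1854]
tool_rot: [-3.132, 0.219, -0.01]
ft_force: [0.1, -0.5, -0.4]
width: 0.752
time: 18.85
tool_pos: [0.5335, -0.2902, 0.1069]
tool_rot: [-3.133, 0.218, -0.013]
ft_force: [0.6, -0.6, -0.0]
width: 0.551
[ 0.53352934 -0.2901775   0.10690956] [ 0.57891206 -0.64574984 -0.04410701]
```

View pics/w8.png

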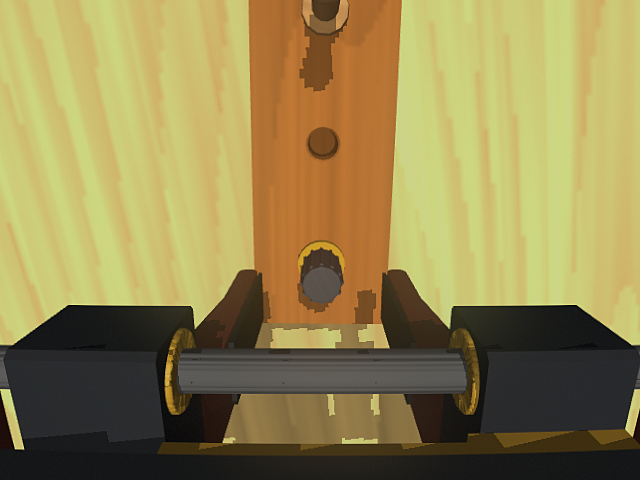

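The bolt head is centred between the jaws at (321,283). I'll lower to TCP z = 0.067, grip, and lift.

```bash
python3 -m pendant '[0,-0.001,-0.015,0,0.1, 0,-0.001,-0.03,0,0.1, 0,-0.001,-0.04,0,0, 0,-0.001,-0.04,0,0, 0,-0.001,-0.04,0,-0.3, 0,-0.001,-0.04,0,-1, 0,-0.001,-0.04,0,-1, 0,-0.001,-0.04,0,-1, 0,-0.001,-0.04,0,-1, 0,-0.001,-0.04,0,-1]' 60; python3 -c "
from h import *
s=bot.read_state();print(s['tool_pos'],s['ft_force'],s['width'])"; python3 -m pendant '[0,0,0,0,-1, 0,0,0,0,-1, 0,0,0.01,0,-1, 0,0,0.03,0,-1, 0,0,0.06,0,-1, 0,0,0.09,0,-1, 0,0,0.12,0,-1, 0,0,0.125,0,-1, 0,0,0.125,0,-1, 0,0,0.125,0,-1]'; python3 - <<'E'
from h import *
s=bot.read_state(); im,d=bot.capture('wrist'); T=T_wc('wrist',s); np.savez('/tmp/w9',im=im,d=d,T=T);save(im,'w9.png')
R=cv2.Rodrigues(s['tool_rot'])[0]; p=np.array(s['tool_pos'])
print(p)
for nm,zz in(('tip',.051),('flange',.021),('top',-.013)): print(nm,proj('wrist',[p+R@[0,0,zz]],T))
E
```

```text
time: 19.73
tool_pos: [0.5339, -0.2916, 0.0678]
tool_rot: [-3.134, 0.218, -0.015]
ft_force: [0.6, 0.7, 4.8]
width: 0.194
[ 0.53389692 -0.29159801  0.06775235] [0.55362247 0.67078214 4.75134828] 0.1937395246157122
time: 20.57
tool_pos: [0.5335, -0.2914, 0.1925]
tool_rot: [-3.134, 0.218, -0.015]
ft_force: [-0.5, 0.8, -1.2]
width: 0.189
[ 0.53345936 -0.29135526  0.19251023]
tip [[320.86300573 264.28548383]]
flange [[320.70260953 286.30424884]]
top [[320.4472102  321.41846464]]
```

View pics/w9.png

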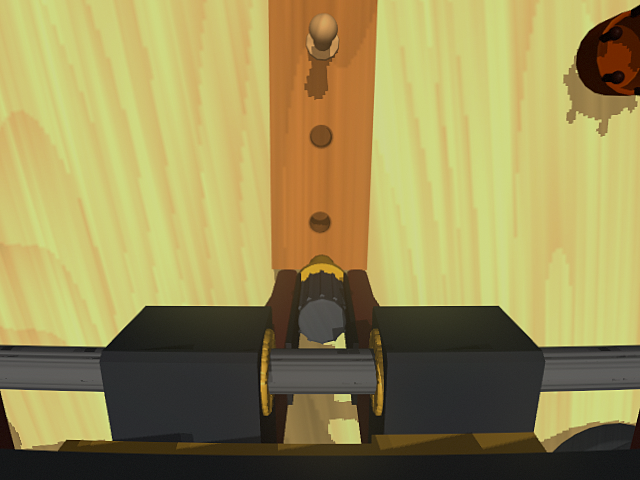

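```bash
python3 -m pendant '[0.005,0.035,0,0,-1, 0.012,0.075,0,0,-1, 0.018,0.115,0,0,-1, 0.025,0.155,0,0,-1, 0.031,0.195,0,0,-1, 0.038,0.235,0,0,-1, 0.044,0.275,0,0,-1, 0.05,0.315,0,0,-1, 0.057,0.355,0,0,-1, 0.063,0.395,0,0,-1]'; python3 -c "
from h import *
s=bot.read_state();print(s['tool_pos'],np.array([.6137,.2118,.1225])-s['tool_pos'])"
```

```text
time: 21.45
tool_pos: [0.5948, 0.1058, 0.1893]
tool_rot: [-3.134, 0.218, -0.006]
ft_force: [1.4, -0.8, -0.5]
width: 0.19
[0.59478628 0.10577185 0.18931489] [ 0.01891372  0.10602815 -0.06681489]
```

```bash
python3 -m pendant '[0.006,0.035,0,0,-1, 0.013,0.075,0,0,-1, 0.018,0.1,0,0,-1, 0.019,0.106,0,0,-1, 0.019,0.106,-0.02,0,-1, 0.019,0.106,-0.04,0,-1, 0.019,0.106,-0.055,0,-1, 0.019,0.106,-0.06,0,-1, 0.019,0.106,-0.06,0,-1, 0.019,0.106,-0.06,0,-1]';python3 - <<'E'
from h import *
s=bot.read_state(); im,d=bot.capture('wrist'); T=T_wc('wrist',s); np.savez('/tmp/w10',im=im,d=d,T=T)
R=cv2.Rodrigues(s['tool_rot'])[0]; p=np.array(s['tool_pos'])
print(p,proj('wrist',[[.6137,.212,.056],p+R@[0,0,.0515]],T), (p+R@[0,0,.0515]))
save(cv2.resize(im[200:350,220:420],(800,600),interpolation=cv2.INTER_CUBIC),'w10.png')
E
```

```text
time: 22.28
tool_pos: [0.6135, 0.2111, 0.1287]
tool_rot: [3.134, -0.219, 0.004]
ft_force: [0.1, 0.4, -1.3]
width: 0.191
[0.61349042 0.21114601 0.12871942] [[320.77345032 250.17754915]
 [320.86837895 263.96617701]] [0.61362157 0.21111383 0.0772196 ]
```

View pics/w10.png

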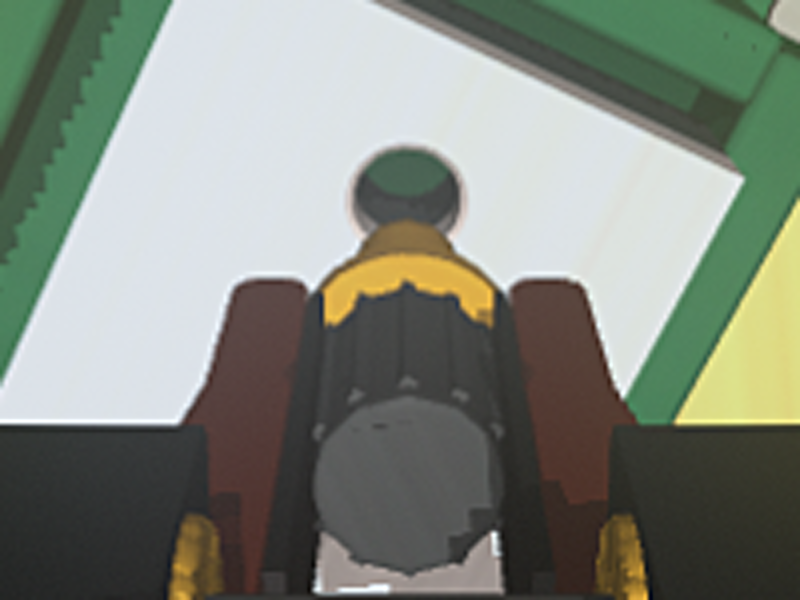

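```bash
python3 -m pendant '[0,0.0006,-0.006,0,-1, 0,0.0006,-0.012,0,-1, 0,0.0006,-0.017,0,-1, 0,0.0006,-0.019,0,-1, 0,0.0006,-0.02,0,-1, 0,0.0006,-0.021,0,-1, 0,0.0006,-0.022,0,-1, 0,0.0006,-0.023,0,-1, 0,0.0006,-0.024,0,-1, 0,0.0006,-0.025,0,-1]'; python3 -c "
from h import *
s=bot.read_state();print(s['tool_pos'],s['ft_force'],s['moment'])"
```

```text
time: 23.17
tool_pos: [0.6141, 0.2121, 0.1046]
tool_rot: [-3.134, 0.219, -0.007]
ft_force: [-0.6, 0.6, -0.7]
width: 0.191
[0.61411049 0.2120526  0.10457926] [-0.57076908  0.56469682 -0.69012922] [-0.02832455  0.04734434 -0.01492092]
```

```bash
python3 -m pendant '[0,-0.0003,-0.0008,0,-1, 0,-0.0003,-0.0016,0,-1, 0,-0.0003,-0.0024,0,-1, 0,-0.0003,-0.0032,0,-1, 0,-0.0003,-0.004,0,-1, 0,-0.0003,-0.0048,0,-1, 0,-0.0003,-0.0056,0,-1, 0,-0.0003,-0.0064,0,-1, 0,-0.0003,-0.0072,0,-1, 0,-0.0003,-0.008,0,-1]'; python3 -c "
from h import *
s=bot.read_state();print(s['tool_pos'],s['ft_force'],s['moment'])"
```

```text
time: 24.0
tool_pos: [0.6141, 0.2118, 0.0965]
tool_rot: [-3.134, 0.219, -0.007]
ft_force: [-0.2, -0.6, -0.8]
width: 0.193
[0.61410981 0.21175458 0.09651617] [-0.22733186 -0.57113383 -0.75530847] [-0.03113806  0.08306197 -0.0250406 ]
```

```bash
python3 -m pendant '[0,0,-0.0006,0,-1, 0,0,-0.0012,0,-1, 0,0,-0.0018,0,-1, 0,0,-0.0024,0,-1, 0,0,-0.003,0,-1, 0,0,-0.0036,0,-1, 0,0,-0.0042,0,-1, 0,0,-0.0048,0,-1, 0,0,-0.0054,0,-1, 0,0,-0.006,0,-1]'; python3 -c "
from h import *
s=bot.read_state();print(s['tool_pos'],s['ft_force'],s['moment'])"
```

```text
time: 24.83
tool_pos: [0.6141, 0.2118, 0.0905]
tool_rot: [-3.134, 0.219, -0.007]
ft_force: [-0.3, -0.7, -0.0]
width: 0.189
[0.61412185 0.21177417 0.09047338] [-0.33531917 -0.66235778 -0.01140972] [-0.07016608  0.14033657  0.00713247]
```

```bash
python3 -m pendant '[0,0,-0.0008,0,-1, 0,0,-0.0016,0,-1, 0,0,-0.0024,0,-1, 0,0,-0.0032,0,-1, 0,0,-0.004,0,-1, 0,0,-0.0048,0,-1, 0,0,-0.0056,0,-1, 0,0,-0.0064,0,-1, 0,0,-0.0072,0,-1, 0,0,-0.008,0,-1]'; python3 -c "
from h import *
s=bot.read_state();print(s['tool_pos'],s['ft_force'],s['moment'])"; python3 -m pendant '[0,0,-0.0004,0,-1, 0,0,-0.0008,0,-1, 0,0,-0.0012,0,-1, 0,0,-0.0016,0,-1, 0,0,-0.002,0,-1, 0,0,-0.0024,0,-1, 0,0,-0.0028,0,-1, 0,0,-0.0032,0,-1, 0,0,-0.0035,0,-1, 0,0,-0.0035,0,-1]'
```

```text
time: 25.67
tool_pos: [0.6141, 0.2118, 0.0824]
tool_rot: [-3.134, 0.219, -0.007]
ft_force: [-0.4, -0.2, -1.1]
width: 0.195
[0.61414078 0.2117743  0.08237557] [-0.35950014 -0.20560706 -1.07237459] [-0.06754853  0.09507098 -0.07843643]
time: 26.5
tool_pos: [0.6141, 0.2117, 0.0788]
tool_rot: [-3.134, 0.219, -0.007]
ft_force: [-0.9, -0.4, -1.5]
width: 0.192
```

```bash
python3 -m pendant '[0,0,-0.0002,0,-1, 0,0,-0.0004,0,-1, 0,0,-0.0006,0,-1, 0,0,-0.0008,0,-1, 0,0,-0.001,0,-1, 0,0,-0.0012,0,-1, 0,0,-0.0014,0,-1, 0,0,-0.0014,0,-1, 0,0,-0.0014,0,-1, 0,0,-0.0014,0,-1]'
```

```text
time: 27.33
tool_pos: [0.6142, 0.2118, 0.0776]
tool_rot: [-3.134, 0.219, -0.007]
ft_force: [-1.2, 0.9, 1.6]
width: 0.191
```

```bash
python3 -m pendant '[0,0,-0.0002,0,-1, 0,0,-0.0004,0,-1, 0,0,-0.0006,0,-1, 0,0,-0.0008,0,-1, 0,0,-0.0008,0,-1, 0,0,-0.0008,0,-1, 0,0,-0.0008,0,-1, 0,0,-0.0008,0,-1, 0,0,-0.0008,0,-1, 0,0,-0.0008,0,-1]'; python3 -c "
from h import *
s=bot.read_state();print(s['tool_pos'],s['ft_force'],s['moment'])"
```

```text
time: 28.17
tool_pos: [0.6144, 0.212, 0.0773]
tool_rot: [-3.133, 0.219, -0.008]
ft_force: [-1.4, 0.5, 6.1]
width: 0.197
[0.61441734 0.21196362 0.07733887] [-1.35293392  0.46083056  6.14056664] [-0.1301965   0.36412251 -0.01237573]
```

The flange is seated: 6 N of resistance at the expected height. I'll let go, rise and check.

```bash
python3 -m pendant '[0,0,0,0,-0.4, 0,0,0,0,-0.1, 0,0,0,0,0.1, 0,0,0,0,0.2, 0,0,0.02,0,0.2, 0,0,0.05,0,0.2, 0,0,0.08,0,0.2, 0,0,0.1,0,0.2, 0,0,0.1,0,0.2, 0,0,0.1,0,0.2]' 20;  python3 - <<'E'
from h import *
s=bot.read_state(); im,d=bot.capture('wrist'); T=T_wc('wrist',s); np.savez('/tmp/w11',im=im,d=d,T=T); save(im,'w11.png')
print(s['tool_pos'],s['ft_force'])
im2,d2=bot.capture('scene'); save(cv2.resize(im2[215:335,330:490],(800,600),interpolation=cv2.INTER_CUBIC),'s11.png')
E
```

```text
time: 29.0
tool_pos: [0.615, 0.2122, 0.1783]
tool_rot: [-3.132, 0.218, -0.011]
ft_force: [-0.3, 0.6, -0.7]
width: 0.601
[0.61498937 0.21215037 0.17833178] [-0.27348585  0.57090389 -0.72597838]
```

View pics/w11.png

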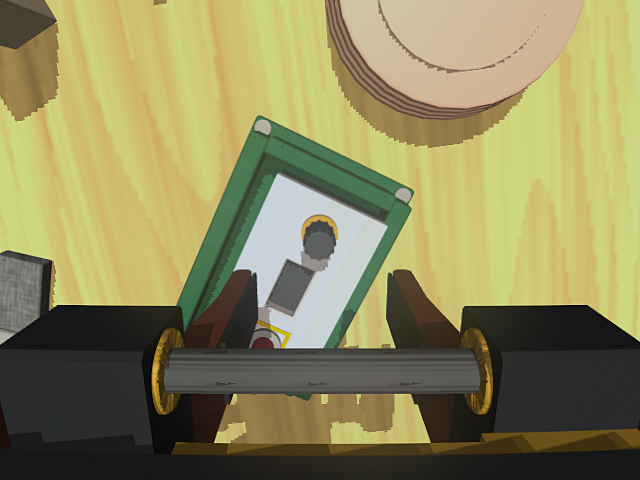

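View pics/s11.png

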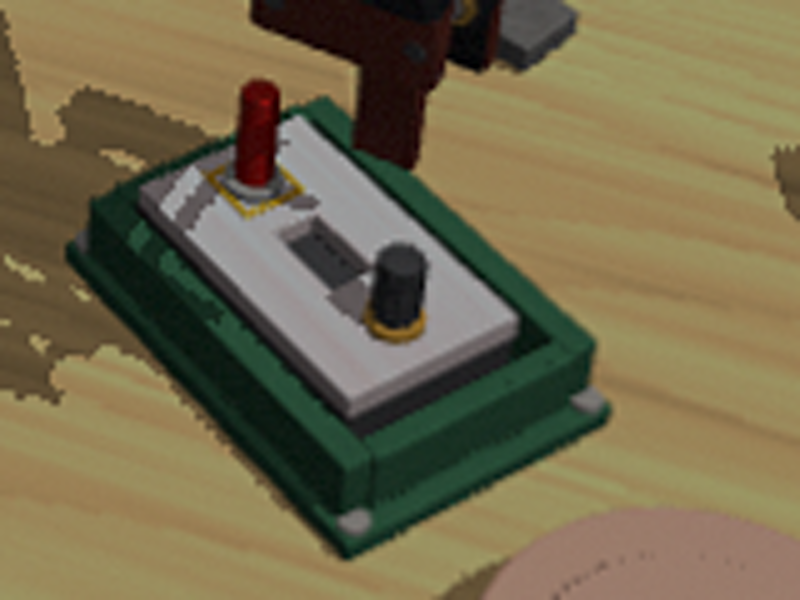

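Both pins stand upright with collar and flange on the cover. The bolt is at wrist pixel (319,240) and the drift at (265,342). I'll back off a little and check their heights.

```bash
python3 -m pendant '[0,-0.03,0.02,0,0.2, 0,-0.07,0.05,0,0.2, 0,-0.1,0.07,0,0.2, 0,-0.12,0.08,0,0.2, 0,-0.12,0.08,0,0.2, 0,-0.12,0.08,0,0.2, 0,-0.12,0.08,0,0.2, 0,-0.12,0.08,0,0.2, 0,-0.12,0.08,0,0.2, 0,-0.12,0.08,0,0.2]'; python3 - <<'E'
from h import *
s=bot.read_state(); im,d=bot.capture('wrist'); T=T_wc('wrist',s); save(im,'w12.png')
v,u=np.mgrid[0:300,0:640]; uv=np.c_[u.ravel(),v.ravel()]; P=at_d('wrist',uv,d[:300].ravel(),T)
for n,c,z in(('drift',(.564,.137),.06),('bolt',(.614,.212),.06)):
    m=(np.hypot(P[:,0]-c[0],P[:,1]-c[1])<.016)&(P[:,2]>z); t=P[m]; zt=np.percentile(t[:,2],90); q=t[t[:,2]>zt-.002]; print(n,len(q),q.mean(0).round(4))
g=im[:300].astype(int).min(2).ravel()
m=(np.hypot(P[:,0]-.589,P[:,1]-.1745)<.03)&(g>170); print('cover z',np.median(P[m,2]))
print(s['tool_pos'],s['ft_force'])
E
```

```text
time: 29.93
tool_pos: [0.6131, 0.0926, 0.2549]
tool_rot: [3.134, -0.216, 0.002]
ft_force: [-0.2, 0.5, -0.6]
width: 0.603
drift 347 [0.5645 0.1364 0.1064]
bolt 485 [0.6145 0.2113 0.0904]
cover z 0.05656399138753229
[0.61309308 0.09262266 0.25492229] [-0.22639886  0.51555224 -0.6412837 ]
```

View pics/w12.png

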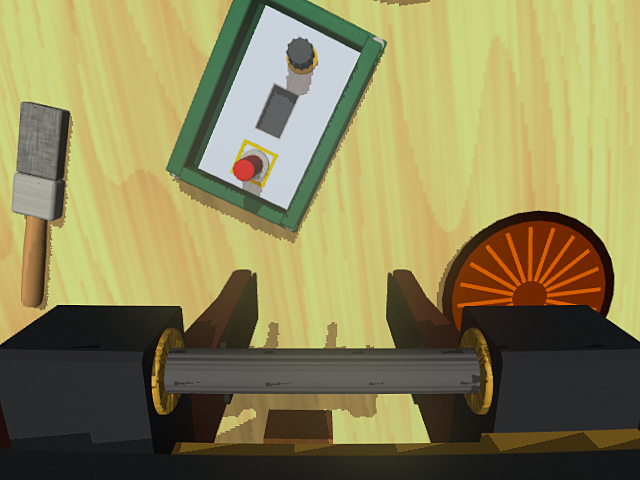

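The tops are at 0.1064 m for the drift and 0.0904 m for the bolt, against nominal home heights of 0.106 and 0.090. They are 90 mm apart, upright and free, and the arm is clear, so I'll hand in.

```bash
python3 -c "
from rig import bot
print(bot.finish_job())"
```

```text
the job is handed in; nothing more can be done
None
```

The drift is home in the yellow-framed hole and the bolt is home in the other. Both are let go, and I handed the job in at about 30 s; it reports no verdict.

- **Alignment:** The wrist camera showed the seat holes about 8 mm off the cover holes, by (+6.35, -5.2) mm. I dragged the cover across with the drift's nose and eased the drift down until its collar touched.
- **Forces:** The most I read was about 8.5 N at the wrist for the drift and 6 N for the bolt, against the 30 N limit. These are end-of-move wrist readings, not a continuous record of the contact force.
- **Last checks:** The top of the drift read 0.1064 m and the bolt 0.0904 m, against 0.106 and 0.090 m when home. They stand 90 mm apart and look upright. The gripper was well clear, and nothing else looked disturbed, though I did not measure the other objects.
- **Disagreements:** Positions repeated to within about 1.5 mm between views, and none of the checks failed.

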